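# Park the microscope parts in their rests

### The arm

A 7-joint arm with a two-finger parallel gripper is mounted at the origin on the work surface. World frame = base frame: x ahead of the robot, y to its left, z up, the work surface at z = 0. Lengths are in m, angles in rad, forces in N, time in s.
With the tool pointing down it reaches from about 0.425 to 1.025 m from the base axis. Payload 9.4 kg.
Tool frame: the origin (TCP) lies on the centre line of the jaws, within the pads' length; the fingertips stand 8 mm ahead of it and the grasp point (between the pads) lies 11 mm behind it (tcp_to_tips is the distance from the TCP to the fingertips, in m); z points along the fingers, y is the line along which they close (so a half turn about z gives the same grasp; the last joint's range is limited). The gripper opens to 93 mm and grips with 3 to 60 N. Pads are 15 mm wide; open, the fingers measure 128 mm over their backs; the gripper's body (75 mm by 188 mm) begins 65 mm behind the grasp point.
Start: joints at [1.252, 0.599, -0.003, 1.599, 0.002, 0.943, -0.08], TCP at [0.174, -0.704, 0.227] pointing down, gripper open.
Joint ranges: [-2.57, 2.57], [-0.35, 1.97], [-1.29, 1.29], [0.11, 2.56], [-1.05, 4.19], [0.11, 1.86], [-2.63, 2.63]. Speed limits (rad/s): [2.22, 2.22, 3.01, 3.01, 3.14, 3.14, 3.14].

### API

Orientations are given as a 3x3 rotation matrix whose columns are the frame's x, y, z axes.
In Python, from workcell import read_state, read_camera, sign_off, search_frame, cut_out, landmark_of, tcp_to_tips gives the robot as it stands. The module is installed in compiled form; this text tells all that it offers.
- The arm moves only by the tool send_rows, never from a script. Its argument "targets" is text: rows parted by semicolons, each of 5 numbers parted by spaces: the closure, from 0 (fully open) to 1 (shut), then the shift along the tool's x, y, z in cm, then the turn about the tool's z in degrees. In form: hand x y z twist; .... A call has 1 to 10 rows; each row shifts and turns the commanded pose from where the row before left it, along the tool's axes as they then stand; what a row does not reach is not made up. A row lasts 1/8 s, in which the tool goes at most 62.5 mm and 10.7 degrees, less where a joint would pass 70% of its speed; a pose out of reach is approached as far as the arm can. A call is refused whole if a number of a shift passes 6.25 or a number of a turn 10.7, either way. A call with a gripper value outside its range is refused whole. The fingers move at their own pace and stop on an object; "squeeze" is the grip in N (left out, the last holds). Time passes only in rows, so rows that do not move let the fingers close. It gives the time, the measured TCP pose, the force, the opening and the grip force at its end, in the units of the state.
- read_state(): the state, without advancing time (a new reading comes with each control period).
- read_camera(name): name is "scene" or "top"; returns a dict with "image" (420x560x3 uint8, red, green, blue), "mtx" (3x3 intrinsics, pixels), "xyz" and "rotation" of the camera in the world. Camera axes: x right, y up, looking along -z (the intrinsics and any distortion apply to the point x, -y, -z); pixel columns grow to the right and rows downward; lengths in m; the calibration is good to about 2 mm. A picture is of the moment at which its call begins. There is no depth.
- sign_off(): hands the job in; it is judged then, once.
Trained networks look in the newest picture that a camera, given by its name, has taken for a name from the list of things; names that differ only in an ending like _2 or _b are one class to them, and where a whole thing is asked for, a point or a joint stands for the part that bears it (a point fixed in the world has none). Each returns a list of dicts, best first, with "conf" (0 to 1); they miss things now and then, are a little off and sometimes report something else, mostly with a low value. They report only what shows in the picture. A call takes as long as a camera call. They do not tell look-alikes from the thing itself.
- search_frame(camera, name): "point" ([x, y, z] in m, in world coordinates, good to about 4 mm: the middle of the surface that is visible of it).
- cut_out(camera, name): "pixels" (420x560 bool, what is visible of it).
- landmark_of(camera, name): "point" ([x, y, z] in m, in world coordinates, good to about 4 mm: a listed point, or the origin of a listed thing).
The state is a dict: "time": time; "joint_pos": joint angles; "qd": joint speeds; "joint_efforts": joint torques, N m; "eef_pos": TCP position; "tool_rot": TCP orientation; "ft_force": force on the tool from outside, world axes, zero at the start; "torque": the same for the moment, N m; "finger_gap": finger opening in m; "grip_force": force on a finger pad.
Only numpy, scipy, OpenCV 4.12 (cv2) and the standard library are available. Lean on these libraries where they do the work, as an engineer would, in place of code of your own. Each camera call takes 0.05 s, during which the arm holds its last target. There are 200 camera calls.

### The job

The microscope is being taken down: put each of its four loose parts upright in the low tray made for its shape and size - the objective (narrow steel barrel) in the small round one, the eyepiece (wide black barrel) in the large round one, the black filter cube in the square one and the grey beam-splitter housing in the oblong one, the two blocks lined up with the sides of their trays. Each must stand flat on the tray's floor, inside the rim; they are delicate optics, so set them down gently, never drop them, and leave the glass jar standing where it is.

Things in the scene. Friction and masses are not known exactly. Their poses are not given: they have to be found in the camera images.
- objective_mid (a point): The microscope objective: a plain steel barrel, round, 34 mm in diameter up to 40 mm high, then tapering to a narrow nose 15 mm across; 60 mm tall, about 0.2 kg, standing nose up. This point: on its axis, half-way up (30 mm above its underside); z up along the axis.
- eyepiece_mid (a point): The eyepiece: a black round barrel, 50 mm in diameter up to 46 mm high, slightly tapered above, with a glass lens on top and a thin metal band; 56 mm tall, about 0.15 kg, standing lens up. This point: on its axis, half-way up (28 mm above its underside); z up along the axis.
- filter_cube_mid (a point): The filter cube: a black upright block, 40 x 40 mm seen from above and 54 mm tall, with a round glass window on top, about 0.16 kg. This point: its centre, half-way up (27 mm above its underside); x and y at right angles to its sides, z up.
- beam_splitter_mid (a point): The beam-splitter housing: a grey oblong block, 70 mm long (its x axis), 34 mm wide (its y axis), 54 mm tall, with a black plate on top, about 0.25 kg. This point: its centre, half-way up (27 mm above its underside); z up.
- rest_small_round: The small round rest, for the objective: round dark metal tray with a dark grey felt floor, fixed to the table; the floor is 2 mm thick, the rim is 4 mm thick and its top is 6 mm above the table. Origin: centre of its underside, on the table; z up. Inside diameter 50 mm, outside 58 mm.
- rest_large_round: The large round rest, for the eyepiece: round dark metal tray with a dark grey felt floor, fixed to the table; the floor is 2 mm thick, the rim is 4 mm thick and its top is 6 mm above the table. Origin: centre of its underside, on the table; z up. Inside diameter 66 mm, outside 74 mm.
- rest_square: The square rest, for the filter cube: square dark metal tray with a dark grey felt floor, fixed to the table; the floor is 2 mm thick, the rim is 4 mm thick and its top is 6 mm above the table. Origin: centre of its underside, on the table; z up. Inside 56 x 56 mm, outside 64 x 64 mm, sides along its x and y.
- rest_oblong: The oblong rest, for the beam-splitter housing: oblong dark metal tray with a dark grey felt floor, fixed to the table; the floor is 2 mm thick, the rim is 4 mm thick and its top is 6 mm above the table. Origin: centre of its underside, on the table; z up. Inside 86 mm along its x by 50 mm along its y, outside 94 x 58 mm.
- glass_jar_in (a point): The glass jar, a bystander to leave alone: an open, empty clear tumbler, 52 mm across the rim, 55 mm tall, standing loose on the table. This point: centre of its inner floor, a few mm above the table. (A steel ring 32 mm across, 12 mm tall, and a black lens cap 30 mm across, 11 mm tall, also lie among the parts; they are of no account.)
There are look-alikes about, which are no part of the job. What is shaped like the part that bears beam_splitter_mid but blue or purple is not meant.

How it is judged:
At the end, for the whole second after the job is handed in: Each part stands upright (0.1 rad) on the floor of its own tray, within 12 mm of its centre (height -1 to +5 mm of standing on the table); filter cube and beam-splitter housing are lined up with the tray sides within 0.26 rad, any way round; all are released and at rest (horizontal distance between objective_mid and rest_small_round below 0.012 m and z of objective_mid in the frame of rest_small_round between 0.029 and 0.035 m and angle between each of objective_mid, eyepiece_mid, filter_cube_mid, beam_splitter_mid's own z axis and vertical below 0.1 rad and linear speed of each of objective, eyepiece, filter_cube, beam_splitter below 0.02 m/s and horizontal distance between eyepiece_mid and rest_large_round below 0.012 m and z of eyepiece_mid in the frame of rest_large_round between 0.027 and 0.033 m and horizontal distance between filter_cube_mid and rest_square below 0.012 m and z of filter_cube_mid in the frame of rest_square between 0.026 and 0.032 m and horizontal distance between beam_splitter_mid and rest_oblong below 0.012 m and z of beam_splitter_mid in the frame of rest_oblong between 0.026 and 0.032 m and (angle between the x axis of filter_cube_mid and the x axis of rest_square, either way round below 0.26 rad or angle between the y axis of filter_cube_mid and the x axis of rest_square, either way round below 0.26 rad) and angle between the x axis of beam_splitter_mid and the x axis of rest_oblong, either way round below 0.26 rad); the robot touches nothing.
It fails at once if the objective is dropped (falls free, out of the fingers, faster than 0.7 m/s: a fall of more than about 25 mm) (contact force between the fingers and objective below 0.02 N and linear speed of objective above 0.7 m/s).
It fails at once if the eyepiece is dropped (falls free, out of the fingers, faster than 0.7 m/s: a fall of more than about 25 mm) (contact force between the fingers and eyepiece below 0.02 N and linear speed of eyepiece above 0.7 m/s).
It fails at once if the filter cube is dropped (falls free, out of the fingers, faster than 0.7 m/s: a fall of more than about 25 mm) (contact force between the fingers and filter_cube below 0.02 N and linear speed of filter_cube above 0.7 m/s).
It fails at once if the beam splitter is dropped (falls free, out of the fingers, faster than 0.7 m/s: a fall of more than about 25 mm) (contact force between the fingers and beam_splitter below 0.02 N and linear speed of beam_splitter above 0.7 m/s).
It fails at once if the glass jar is shifted by more than 20 mm or tipped (distance of glass_jar_in from where it was at the start of the episode above 0.02 m or angle between glass_jar_in's own z axis and vertical above 0.3 rad).
It also fails if it takes over 120 s, if anything falls off the work surface, if the arm or the gripper's body presses on something with over 40 N, if the wrist force passes 120 N, or if a joint passes its speed limit or range.

## Working session

There is one attempt and no reset: what is moved stays moved. The work goes in short steps, Python scripts to look and compute and a tool call to move; the robot and the scene stay as the last step left them, time stands still between calls to the robot, and variables do not carry over. Pictures are saved under pics/ and viewed, at most 14 in all, crops included, and the job is handed in when it is done.

Besides the shell and the picture viewer there is one more tool, called after "Call:" as name(argument=value, ...), one argument or row to a line, values as JSON. send_rows: Moves the arm, as the interface text tells. Its arguments: {"type":"object","properties":{"targets":{"type":"string"},"squeeze":{"type":"number"}},"required":["targets"]}

```bash
mkdir -p pics
cat > h.py <<'E'
import numpy as np, cv2
from workcell import *
N=["objective_mid","eyepiece_mid","filter_cube_mid","beam_splitter_mid","rest_small_round","rest_large_round","rest_square","rest_oblong","glass_jar_in"]
def ray(c,u,v,z):
    # pixel -> world point at height z
    M=np.array(c["mtx"]);R=np.array(c["rotation"]);o=np.array(c["xyz"])
    d=np.linalg.inv(M)@[u,v,1]; d=R@(d*[1,-1,-1]); return o+d*(z-o[2])/d[2]
E
python3 - <<'E'
from h import *
s=read_state();print(s["eef_pos"],s["tool_rot"],s["finger_gap"],s["ft_force"],tcp_to_tips)
for c in ["top","scene"]:
    C=read_camera(c);cv2.imwrite(f"pics/{c}0.png",C["image"][...,::-1]);print(c,C["xyz"],C["rotation"],C["mtx"])
    for n in N:
        print(n,[(round(r["conf"],2),np.round(r["point"],3).tolist()) for r in landmark_of(c,n)[:4]])
E
```

```text
[ 0.17347599 -0.70341673  0.2257222 ] [[ 9.70891217e-01  2.39520310e-01 -5.15880799e-04]
 [ 2.39520833e-01 -9.70889954e-01  1.57086492e-03]
 [-1.24609434e-04 -1.64870315e-03 -9.99998633e-01]] 0.0929777317155405 [ 0.07068771 -1.07981121  0.32247254] 0.008
top [ 0.40120362 -0.01935467  0.99220816] [[-0.0074495   0.98842238 -0.15154437]
 [-0.99996368 -0.00799072 -0.00296271]
 [-0.00413936  0.15151679  0.98844602]] [[380.82736209   0.         277.90534046]
 [  0.         380.82736209 207.6468132 ]
 [  0.           0.           1.        ]]
objective_mid [(0.62, [0.442, -0.151, 0.027])]
eyepiece_mid [(0.8, [0.613, 0.284, 0.031])]
filter_cube_mid [(0.81, [0.519, 0.452, 0.026])]
beam_splitter_mid [(0.68, [0.737, -0.302, 0.025]), (0.63, [0.668, -0.112, 0.031]), (0.63, [0.757, -0.196, 0.027])]
rest_small_round [(0.76, [0.521, -0.451, -0.003])]
rest_large_round [(0.71, [0.376, -0.298, 0.003])]
rest_square [(0.56, [0.62, -0.258, -0.0])]
rest_oblong [(0.68, [0.467, 0.139, -0.002])]
glass_jar_in [(0.72, [0.673, 0.076, 0.005])]
scene [ 1.20050028 -0.54954176  0.99053453] [[ 0.65465656 -0.56762114  0.49923044]
 [ 0.75581014  0.50308677 -0.41911183]
 [-0.0132595   0.65169774  0.75836287]] [[511.69791853   0.         271.48708609]
 [  0.         511.69791853 205.7237644 ]
 [  0.           0.           1.        ]]
objective_mid [(0.69, [0.437, -0.15, 0.034]), (0.35, [0.461, 0.137, 0.002])]
eyepiece_mid [(0.91, [0.617, 0.28, 0.022]), (0.42, [0.669, -0.109, 0.031])]
filter_cube_mid [(0.79, [0.522, 0.454, 0.028])]
beam_splitter_mid [(0.87, [0.76, -0.193, 0.032]), (0.71, [0.668, -0.113, 0.029]), (0.57, [0.739, -0.304, 0.026])]
rest_small_round [(0.55, [0.524, -0.449, 0.002])]
rest_large_round [(0.77, [0.38, -0.291, -0.002])]
rest_square [(0.74, [0.615, -0.256, 0.005])]
rest_oblong [(0.72, [0.463, 0.137, -0.004])]
glass_jar_in [(0.57, [0.676, 0.084, 0.005])]
```

View pics/top0.png

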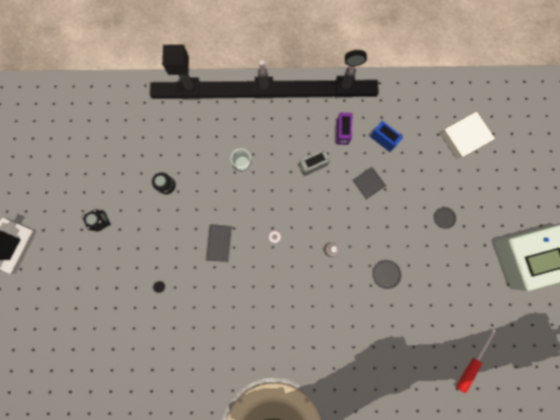

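View pics/scene0.png

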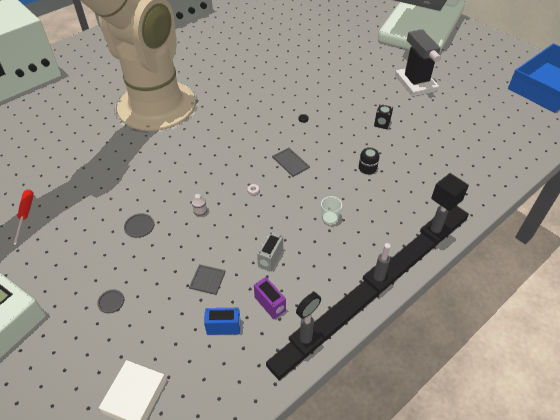

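The grey housing is at top px (315,162), with the blue (387,135) and purple (345,128) look-alikes next to it. The trays are at (370,183), (445,218), (386,274) and (219,243), and the jar is at (241,160). Next I'll fit silhouettes in both cameras to get positions and yaws.

```bash
cat >> h.py <<'E'
from scipy.optimize import minimize
def proj(c,P):
    M=np.array(c["mtx"]);R=np.array(c["rotation"]);o=np.array(c["xyz"])
    q=(P-o)@R*[1,-1,-1]; q=q@M.T; return q[:,:2]/q[:,2:]
def cyl(*rz):
    a=np.linspace(0,2*np.pi,40); return np.vstack([np.c_[r*np.cos(a),r*np.sin(a),0*a+z] for r,z in rz])
def box(l,w,z0,z1): return np.array([[i*l/2,j*w/2,z] for i in(-1,1) for j in(-1,1) for z in(z0,z1)])
SH={"objective_mid":cyl((.017,0),(.017,.04),(.0075,.06)),"eyepiece_mid":cyl((.025,0),(.025,.046),(.022,.056)),
"filter_cube_mid":box(.04,.04,0,.054),"beam_splitter_mid":box(.07,.034,0,.054),"rest_small_round":cyl((.029,0),(.029,.006)),
"rest_large_round":cyl((.037,0),(.037,.006)),"rest_square":box(.064,.064,0,.006),"rest_oblong":box(.094,.058,0,.006),"glass_jar_in":cyl((.02,0),(.026,.055))}
K=4
def fit(n,guess,cams=("top","scene"),z=0.):
    D=[]
    for c in cams:
        C=read_camera(c); best=None
        g=proj(C,np.array([[guess[0],guess[1],.02+z]]))[0]
        for r in cut_out(c,n):
            m=r["pixels"]; v,u=np.nonzero(m); d=np.hypot(u.mean()-g[0],v.mean()-g[1])
            if d<15 and (best is None or d<best[0]): best=(d,m)
        if best is None: continue
        v,u=np.nonzero(best[1]); x0,y0=u.min()-12,v.min()-12; w,h=np.ptp(u)+24,np.ptp(v)+24
        t=np.zeros((h,w),np.float32); t[v-y0,u-x0]=1
        D.append((C,np.array([x0,y0]),cv2.resize(t,(w*K,h*K),interpolation=cv2.INTER_NEAREST)))
    rd="cube" in n or "beam" in n or "square" in n or "oblong" in n
    def cost(p):
        a=p[2]/10 if rd else 0; P=SH[n]@np.array([[np.cos(a),np.sin(a),0],[-np.sin(a),np.cos(a),0],[0,0,1]])+[p[0]/100,p[1]/100,z]
        e=0
        for C,o,t in D:
            h=cv2.convexHull(((proj(C,P)-o+.5)*K).astype(np.float32)).astype(np.int32)
            i=np.zeros_like(t); cv2.fillConvexPoly(i,h,1); e+=1-(i*t).sum()/np.maximum(i,t).sum()
        return e
    best=None
    for a in (np.arange(0,np.pi,.26) if rd else [0]):
        x=np.array([guess[0]*100,guess[1]*100,a*10])
        r=minimize(cost,x,method="Nelder-Mead",options=dict(initial_simplex=x+np.array([[0,0,0],[.5,0,0],[0,.5,0],[.2,.2,1.5]])))
        if best is None or r.fun<best.fun: best=r
    p=best.x; return p[0]/100,p[1]/100,np.degrees(p[2]/10)%180 if rd else 0,best.fun,len(D)
E
python3 - <<'E'
from h import *
G=[(.44,-.15),(.615,.282),(.52,.453),(.668,-.112),(.522,-.45),(.378,-.295),(.618,-.257),(.465,.138),(.674,.08)]
for n,g in zip(N,G): print(n,np.round(fit(n,g),4))
E
```

```text
objective_mid [ 0.4413 -0.1502  0.      0.2882  2.    ]
eyepiece_mid [0.6174 0.2817 0.     0.1173 2.    ]
filter_cube_mid [ 0.5203  0.449  25.7983  0.0635  1.    ]
beam_splitter_mid [ 6.678000e-01 -1.097000e-01  1.168566e+02  1.458000e-01  2.000000e+00]
rest_small_round [ 0.5241 -0.45    0.      0.0638  1.    ]
rest_large_round [ 0.3793 -0.2913  0.      0.1077  2.    ]
rest_square [ 0.6181 -0.2571 32.9236  0.1245  2.    ]
rest_oblong [4.619000e-01 1.405000e-01 1.748318e+02 1.153000e-01 2.000000e+00]
glass_jar_in [0.6747 0.0797 0.     0.1214 2.    ]
```

```bash
cat >> h.py <<'E'
def plan(x,y,z,yc=None):
    """yc: wanted world direction (deg) of closing axis; None keeps"""
    s=read_state();R=np.array(s["tool_rot"]);p=np.array(s["eef_pos"])
    d=R.T@(np.array([x,y,z])-p)*100; n=int(np.ceil(max(np.hypot(d[0],d[1]),abs(d[2]))/6))
    psi=np.degrees(np.arctan2(R[1,0],R[0,0])); tw=0
    az=np.degrees(np.arctan2(y,x))
    if yc is not None:
        w=yc+90; c=[w+180*k for k in range(-3,4)]; c=[q for q in c if abs(q-az-90)<=115]
        w=min(c,key=lambda q:abs(q-psi)); tw=psi-w
    print("t",s["time"],"shift",np.round(d,2),"n",n,"per",np.round(d/max(n,1),2),"twist",round(tw,1),"psi",round(psi,1),"j7",round(s["joint_pos"][6],2),"gap",round(s["finger_gap"],4),"tcp",np.round(p,4))
E
python3 - <<'E'
from h import *
plan(.441,-.150,.14)
E
```

```text
t 2.8 shift [ 39.23 -47.37   8.66] n 11 per [ 3.57 -4.31  0.79] twist 0 psi 13.9 j7 -0.08 gap 0.0931 tcp [ 0.1736 -0.7039  0.2266]
```

Call:
send_rows(
  targets="0 3.6 -4.3 0.8 0;0 3.6 -4.3 0.8 0;0 3.6 -4.3 0.8 0;0 3.6 -4.3 0.8 0;0 3.6 -4.3 0.8 0;0 3.6 -4.3 0.8 0;0 3.6 -4.3 0.8 0;0 3.6 -4.3 0.8 0;0 3.6 -4.3 0.8 0;0 3.6 -4.3 0.8 0",
  squeeze=15,
)

```text
time: 4.05
eef_pos: [0.4211, -0.1988, 0.1467]
tool_rot: [[0.971, 0.239, 0.001], [0.239, -0.971, -0.0], [0.001, 0.001, -1.0]]
ft_force: [0.5, -0.7, 0.1]
finger_gap: 0.0931
grip_force: 0.0
```

Call:
send_rows(
  targets="0 3.2 -4.4 0.7 0;0 0 0 0 0;0 0 0 0 0",
)

```text
time: 4.42
eef_pos: [0.4406, -0.1501, 0.1397]
tool_rot: [[0.971, 0.24, -0.0], [0.24, -0.971, -0.0], [-0.0, 0.0, -1.0]]
ft_force: [-0.6, -0.7, -0.4]
finger_gap: 0.0931
grip_force: 0.0
```

Run:
```python
from h import *
plan(.441,-.150,.017)
for c in("top","scene"): print(np.round(fit("objective_mid",(.441,-.15),(c,)),4),[(round(r["conf"],2),np.round(r["point"],3)) for r in landmark_of(c,"objective_mid")])
C=read_camera("scene");cv2.imwrite("pics/a.png",cv2.resize(C["image"][100:300,100:300,::-1],(600,600)))
```

```text
t 4.425 shift [ 4.000e-02 -1.000e-02  1.227e+01] n 3 per [ 0.01 -0.    4.09] twist 0 psi 13.9 j7 -1.12 gap 0.0931 tcp [ 0.4406 -0.1501  0.1397]
[ 0.441 -0.15   0.     0.     0.   ] []
[ 0.4429 -0.1483  0.      0.116   1.    ] [(0.82, array([ 0.437, -0.152,  0.032]))]
```

View pics/a.png

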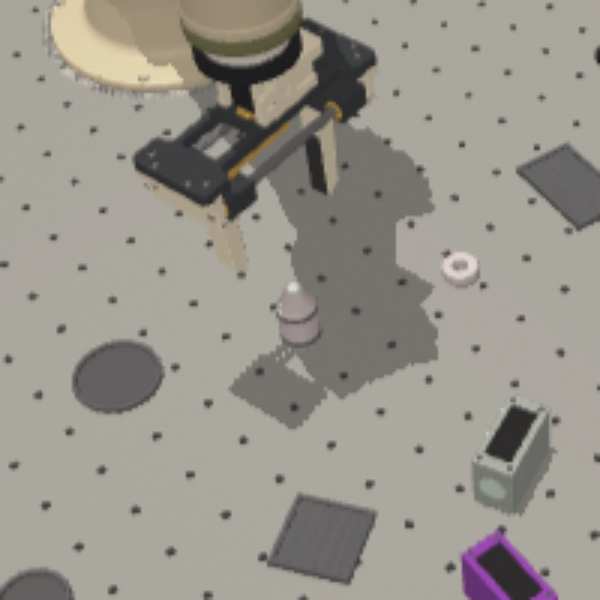

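The open gripper hangs over the objective (crop px 298,312) and nothing is in the way. I'll lower it and grip.

Call:
send_rows(
  targets="0 0 0 5 0;0 0 0 5 0;0 0 0 2.3 0;0 0 0 0 0;1 0 0 0 0;1 0 0 0 0;1 0 0 0 0;1 0 0 0 0;1 0 0 0 0;1 0 0 0 0",
)

```text
time: 6.02
eef_pos: [0.4407, -0.1499, 0.0166]
tool_rot: [[0.971, 0.239, -0.0], [0.239, -0.971, -0.0], [-0.0, 0.0, -1.0]]
ft_force: [-0.3, 0.3, -0.3]
finger_gap: 0.0378
grip_force: 0.0
```

Call:
send_rows(
  targets="1 0 0 0 0;1 0 0 -3 0;1 0 0 -6 0;1 0 0 0 0",
)

```text
time: 6.52
eef_pos: [0.4422, -0.1504, 0.1097]
tool_rot: [[0.971, 0.239, 0.006], [0.239, -0.971, -0.001], [0.005, 0.003, -1.0]]
ft_force: [0.1, 0.1, -1.9]
finger_gap: 0.0334
grip_force: 15.0
```

Run:
```python
from h import *
plan(.524,-.45,.107)
print(fit("objective_mid",(.44,-.15),("scene",),z=.09), fit("rest_small_round",(.524,-.45)))
for c in ("top","scene"):print([np.round(r["point"],3) for r in landmark_of(c,"rest_small_round")])
```

```text
t 6.525 shift [ 0.78 31.05  0.36] n 6 per [0.13 5.18 0.06] twist 0 psi 13.8 j7 -1.12 gap 0.0334 tcp [ 0.4422 -0.1504  0.1097]
(np.float64(0.4425340149176955), np.float64(-0.14665194187242794), 0, np.float64(0.41290193796157837), 1) (np.float64(0.5228527530583831), np.float64(-0.45081069793360756), 0, np.float64(0.11584573984146118), 2)
[array([ 0.522, -0.452, -0.   ])]
[array([ 0.528, -0.45 ,  0.001])]
```

Call:
send_rows(
  targets="1 0.1 5.2 0 0;1 0.1 5.2 0 0;1 0.1 5.2 0 0;1 0.1 5.2 0 0;1 0.1 5.2 0 0;1 0.1 5 0 0;1 0 0 0 0;1 0 0 0 0",
)

```text
time: 7.92
eef_pos: [0.52, -0.4483, 0.1052]
tool_rot: [[0.971, 0.239, -0.002], [0.239, -0.971, 0.002], [-0.001, -0.002, -1.0]]
ft_force: [0.1, 0.5, -2.4]
finger_gap: 0.0334
grip_force: 15.0
```

Run:
```python
from h import *
plan(.5235,-.4505,.019)
for c in ("top","scene"):
  print(fit("objective_mid",(.524,-.45),(c,),z=.093))
```

```text
t 7.925 shift [0.3  0.32 8.62] n 2 per [0.15 0.16 4.31] twist 0 psi 13.9 j7 -0.74 gap 0.0334 tcp [ 0.52   -0.4483  0.1052]
(np.float64(0.524), np.float64(-0.45), 0, np.float64(0.0), 0)
(np.float64(0.5276514498930591), np.float64(-0.4455301112347874), 0, np.float64(0.1795138120651245), 1)
```

Call:
send_rows(
  targets="1 0.2 0.3 4 0;1 0 0 3.3 0;1 0 0 0.7 0;1 0 0 0.5 0;1 0 0 0 0;1 0 0 0 0",
)

```text
time: 8.88
eef_pos: [0.5239, -0.4522, 0.0228]
tool_rot: [[0.971, 0.239, 0.001], [0.239, -0.971, -0.001], [0.001, 0.001, -1.0]]
ft_force: [0.3, -1.0, -1.2]
finger_gap: 0.0335
grip_force: 15.0
```

Call:
send_rows(
  targets="1 0 0 0.2 0;1 0 0 0.15 0;1 0 0 0 0;1 0 0 0 0",
)

```text
time: 9.38
eef_pos: [0.5235, -0.4519, 0.0187]
tool_rot: [[0.971, 0.239, 0.0], [0.239, -0.971, -0.0], [0.0, 0.0, -1.0]]
ft_force: [-0.9, 1.6, 6.1]
finger_gap: 0.0335
grip_force: 15.0
```

Contact with the tray floor, so I'll open, lift and check.

Call:
send_rows(
  targets="0.3 0 0 0 0;0.2 0 0 0 0;0 0 0 0 0;0 0 0 0 0;0 0 0 0 0;0 0 0 -3 0;0 0 0 -6 0;0 0 0 -4 0;0 0 0 0 0",
)

```text
time: 10.5
eef_pos: [0.5249, -0.4531, 0.1519]
tool_rot: [[0.971, 0.239, 0.005], [0.239, -0.971, -0.004], [0.004, 0.005, -1.0]]
ft_force: [1.3, -0.5, -0.7]
finger_gap: 0.093
grip_force: 0.0
```

Run:
```python
from h import *
for c in ("top","scene"):
  print(np.round(fit("objective_mid",(.524,-.45),(c,),z=.002),4))
print("beam");plan(.668,-.110,.149,116.9+90)
print(fit("beam_splitter_mid",(.668,-.110),("top",)),fit("beam_splitter_mid",(.668,-.110),("scene",)))
C=read_camera("scene");cv2.imwrite("pics/b.png",cv2.resize(C["image"][200:350,30:230,::-1],(800,600)))
```

```text
[ 0.5229 -0.448   0.      0.4399  1.    ]
[ 0.5227 -0.451   0.      0.0738  1.    ]
beam
t 10.7 shift [ 22.28 -29.66  -0.2 ] n 7 per [ 3.18 -4.24 -0.03] twist -103.0 psi 13.9 j7 -0.74 gap 0.0931 tcp [ 0.5228 -0.4513  0.1468]
(np.float64(0.6680650977962962), np.float64(-0.11009389934703355), np.float64(115.77693659864194), np.float64(0.05653071403503418), 1) (np.float64(0.6689245959544879), np.float64(-0.1101660616866154), np.float64(117.25552042341893), np.float64(0.07439863681793213), 1)
```

View pics/b.png

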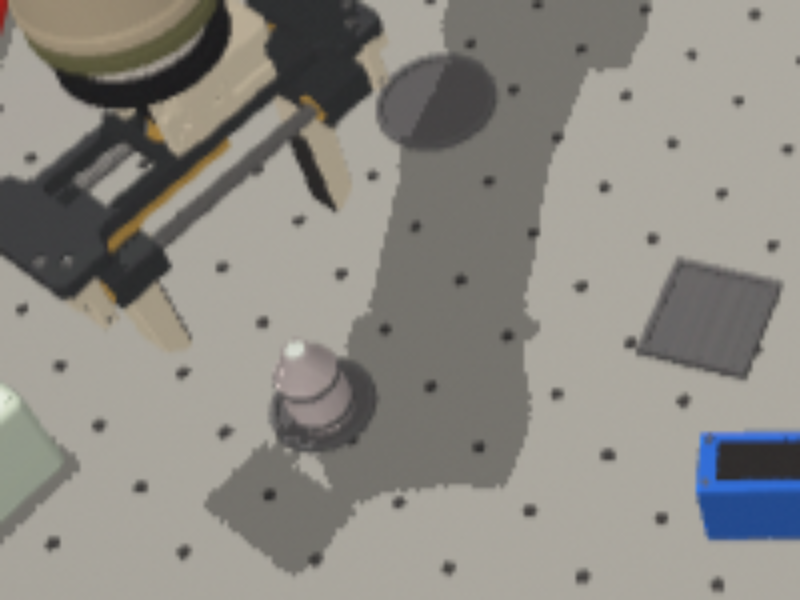

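The objective stands inside its tray (crop px 320,395). Next is the grey housing.

Call:
send_rows(
  targets="0 3.2 -4.2 0 0;0 3.2 -4.2 0 0;0 3.2 -4.2 0 0;0 3.2 -4.2 0 0;0 3.2 -4.3 0 0;0 3.2 -4.3 0 0;0 3.1 -4.3 0 0",
)

```text
time: 11.82
eef_pos: [0.6693, -0.1084, 0.1477]
tool_rot: [[0.971, 0.239, -0.0], [0.239, -0.971, -0.0], [-0.0, -0.0, -1.0]]
ft_force: [1.9, -0.7, -0.9]
finger_gap: 0.0934
grip_force: 0.0
```

Call:
send_rows(
  targets="0 0 0 0 -10.3;0 0 0 0 -10.3;0 0 0 0 -10.3;0 0 0 0 -10.3;0 0 0 0 -10.3;0 0 0 0 -10.3;0 0 0 0 -10.3;0 0 0 0 -10.3;0 0 0 0 -10.3;0 0 0 0 -10.3",
)

```text
time: 13.08
eef_pos: [0.6686, -0.1102, 0.1477]
tool_rot: [[-0.457, 0.89, -0.001], [0.89, 0.457, 0.0], [0.0, -0.001, -1.0]]
ft_force: [0.3, 0.4, 0.0]
finger_gap: 0.0928
grip_force: 0.0
```

Call:
send_rows(
  targets="0 0 0 0 0;0 0 0 0 0",
)

```text
time: 13.32
eef_pos: [0.6687, -0.1102, 0.1478]
tool_rot: [[-0.448, 0.894, -0.0], [0.894, 0.448, 0.0], [0.0, -0.0, -1.0]]
ft_force: [0.4, -0.3, -0.5]
finger_gap: 0.0931
grip_force: 0.0
```

Run:
```python
from h import *
plan(.668,-.110,.019,116.7+90)
```

```text
t 13.325 shift [ 0.04 -0.05 12.88] n 3 per [ 0.01 -0.02  4.29] twist -0.1 psi 116.6 j7 0.14 gap 0.0931 tcp [ 0.6687 -0.1102  0.1478]
```

Call:
send_rows(
  targets="0 0 0 5 0;0 0 0 5 0;0 0 0 2.9 0;0 0 0 0 0;1 0 0 0 0;1 0 0 0 0;1 0 0 0 0;1 0 0 0 0;1 0 0 0 0;1 0 0 0 0",
  squeeze=20,
)

```text
time: 14.58
eef_pos: [0.6687, -0.1101, 0.0191]
tool_rot: [[-0.452, 0.892, -0.0], [0.892, 0.452, -0.0], [0.0, -0.0, -1.0]]
ft_force: [-2.7, -2.5, 2.9]
finger_gap: 0.0373
grip_force: 1.5
```

Call:
send_rows(
  targets="1 0 0 0 0;1 0 0 0 0;1 0 0 -3 0;1 0 0 -6 0;1 0 0 -1.5 0;1 0 0 0 0",
)

```text
time: 15.32
eef_pos: [0.6691, -0.1102, 0.1247]
tool_rot: [[-0.452, 0.892, 0.002], [0.892, 0.452, -0.0], [-0.001, 0.001, -1.0]]
ft_force: [-0.5, -0.7, -2.2]
finger_gap: 0.0341
grip_force: 19.8
```

Run:
```python
from h import *
plan(.462,.1405,.125,174.8+90)
for c in ("top","scene"):
  print(np.round(fit("rest_oblong",(.462,.14),(c,)),4))
```

```text
t 15.325 shift [31.72 -7.16 -0.08] n 6 per [ 5.29 -1.19 -0.01] twist -58.0 psi 116.8 j7 0.12 gap 0.0341 tcp [ 0.6691 -0.1102  0.1247]
[4.619000e-01 1.394000e-01 1.732432e+02 7.850000e-02 1.000000e+00]
[  0.482    0.1552 136.7456   0.4199   1.    ]
```

Call:
send_rows(
  targets="1 5.2 -1.2 0 0;1 5.3 -1.2 0 0;1 5.3 -1.2 0 0;1 5.3 -1.2 0 0;1 5.3 -1.2 0 0;1 5.3 -1.2 0 0;1 0 0 0 0",
)

```text
time: 16.4
eef_pos: [0.4585, 0.1437, 0.1236]
tool_rot: [[-0.458, 0.889, -0.002], [0.889, 0.458, 0.001], [0.002, -0.002, -1.0]]
ft_force: [0.5, 0.2, -2.4]
finger_gap: 0.034
grip_force: 19.8
```

Call:
send_rows(
  targets="1 0 0 0 -9.5;1 0 0 0 -9.5;1 0 0 0 -9.5;1 0 0 0 -9.5;1 0 0 0 -9.5;1 0 0 0 -9.5;1 0 0 0 0;1 0 0 0 0",
)

```text
time: 17.4
eef_pos: [0.4615, 0.1397, 0.1237]
tool_rot: [[-0.994, 0.111, -0.001], [0.111, 0.994, -0.0], [0.001, -0.0, -1.0]]
ft_force: [-0.6, -0.2, -2.8]
finger_gap: 0.0338
grip_force: 19.8
```

Run:
```python
from h import *
plan(.462,.140,.0215,174+90)
for c in ("top","scene"):
  print(np.round(fit("beam_splitter_mid",(.462,.14),(c,),z=.106),4))
```

```text
t 17.4 shift [-0.06  0.03 10.22] n 2 per [-0.03  0.02  5.11] twist -0.4 psi 173.6 j7 0.31 gap 0.0338 tcp [0.4615 0.1397 0.1237]
[0.462 0.14  0.    0.    0.   ]
[4.813000e-01 1.394000e-01 1.444165e+02 2.566000e-01 1.000000e+00]
```

Call:
send_rows(
  targets="1 0 0 5 0;1 0 0 3.7 0;1 0 0 0.8 0;1 0 0 0.4 0;1 0 0 0.2 0;1 0 0 0.15 0;1 0 0 0 0;1 0 0 0 0",
)

```text
time: 18.6
eef_pos: [0.462, 0.1404, 0.0229]
tool_rot: [[-0.994, 0.108, 0.002], [0.108, 0.994, 0.001], [-0.002, 0.001, -1.0]]
ft_force: [-1.4, 0.5, 7.5]
finger_gap: 0.0341
grip_force: 19.9
```

Run:
```python
from h import *
plan(.462,.140,.0215,174+90); print(read_state()["ft_force"])
C=read_camera("scene");cv2.imwrite("pics/c.png",cv2.resize(C["image"][100:220,220:380,::-1],(800,600)))
```

```text
t 18.6 shift [ 0.   -0.04  0.14] n 1 per [ 0.   -0.04  0.14] twist -0.2 psi 173.8 j7 0.03 gap 0.0341 tcp [0.462  0.1404 0.0229]
[-1.3650058   0.47794522  7.48829513]
```

View pics/c.png

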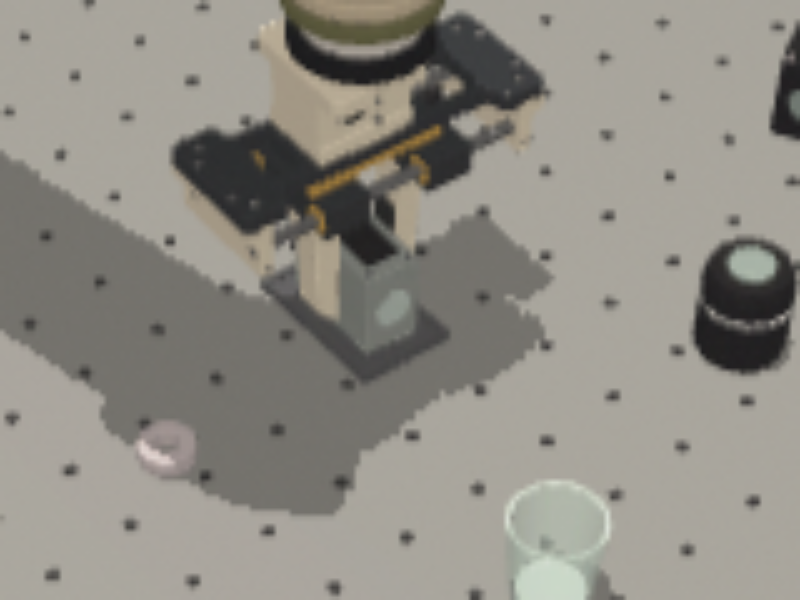

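The housing is inside the oblong tray (crop px 375,300) and lined up with it. I'll release it.

Call:
send_rows(
  targets="1 0 0 0.1 0;0.4 0 0 0 0;0.2 0 0 0 0;0 0 0 0 0;0 0 0 0 0;0 0 0 0 0;0 0 0 -3 0;0 0 0 -6 0;0 0 0 -4 0;0 0 0 0 0",
)

```text
time: 19.9
eef_pos: [0.4626, 0.1406, 0.1529]
tool_rot: [[-0.994, 0.108, 0.004], [0.108, 0.994, 0.001], [-0.004, 0.002, -1.0]]
ft_force: [0.7, -0.6, -1.5]
finger_gap: 0.0928
grip_force: 0.0
```

Call:
send_rows(
  targets="0 0 0 0 0",
)

```text
time: 20.02
eef_pos: [0.4612, 0.1397, 0.1501]
tool_rot: [[-0.994, 0.108, -0.0], [0.108, 0.994, -0.001], [0.0, -0.001, -1.0]]
ft_force: [0.3, 0.1, -1.0]
finger_gap: 0.0932
grip_force: 0.0
```

Run:
```python
from h import *
print(np.round(fit("beam_splitter_mid",(.462,.14),("scene",),z=.002),4))
plan(.6174,.2815,.147)
for c in ("top","scene"):
  print(np.round(fit("eyepiece_mid",(.6174,.2817),(c,)),4))
```

```text
[4.600000e-01 1.443000e-01 1.714627e+02 3.660000e-02 1.000000e+00]
t 20.125 shift [-14.06  15.76   0.22] n 4 per [-3.51  3.94  0.05] twist 0 psi 173.9 j7 0.37 gap 0.093 tcp [0.4608 0.1399 0.1495]
[0.6174 0.2817 0.     0.     0.    ]
[0.6164 0.2835 0.     0.0483 1.    ]
```

Call:
send_rows(
  targets="0 -3.5 3.9 0 0;0 -3.5 4 0 0;0 -3.5 4 0 0;0 -3.5 4 0 0;0 0 0 0 10;0 0 0 0 10;0 0 0 0 10;0 0 0 0 10;0 0 0 0 10;0 0 0 0 10",
)

```text
time: 21.58
eef_pos: [0.6172, 0.2834, 0.1498]
tool_rot: [[-0.4, 0.917, -0.001], [0.917, 0.4, -0.001], [-0.0, -0.001, -1.0]]
ft_force: [0.0, -0.1, -0.7]
finger_gap: 0.0929
grip_force: 0.0
```

Call:
send_rows(
  targets="0 0 0 0 0;0 0 0 0 0;0 0 0 0 0",
)

```text
time: 21.95
eef_pos: [0.6175, 0.2833, 0.1503]
tool_rot: [[-0.406, 0.914, -0.001], [0.914, 0.406, -0.0], [0.0, -0.0, -1.0]]
ft_force: [-0.7, 0.2, 0.4]
finger_gap: 0.093
grip_force: 0.0
```

Run:
```python
from h import *
plan(.6172,.282,.018)
```

```text
t 21.95 shift [-0.1  -0.07 13.23] n 3 per [-0.03 -0.02  4.41] twist 0 psi 114.0 j7 -0.47 gap 0.093 tcp [0.6175 0.2833 0.1503]
```

Call:
send_rows(
  targets="0 -0.1 -0.1 5 0;0 0 0 5 0;0 0 0 3.2 0;0 0 0 0 0;1 0 0 0 0;1 0 0 0 0;1 0 0 0 0;1 0 0 0 0;1 0 0 0 0;1 0 0 0 0",
  squeeze=15,
)

```text
time: 23.2
eef_pos: [0.617, 0.2819, 0.0189]
tool_rot: [[-0.404, 0.915, 0.0], [0.915, 0.404, -0.0], [-0.0, -0.0, -1.0]]
ft_force: [-0.9, -1.8, 5.2]
finger_gap: 0.0493
grip_force: 15.0
```

Call:
send_rows(
  targets="1 0 0 0 0;1 0 0 -3 0;1 0 0 -6 0;1 0 0 -3 0;1 0 0 0 0;1 0 0 0 0",
)

```text
time: 23.95
eef_pos: [0.6165, 0.2814, 0.1372]
tool_rot: [[-0.404, 0.915, -0.001], [0.915, 0.404, -0.001], [-0.0, -0.002, -1.0]]
ft_force: [-0.3, -0.6, -1.9]
finger_gap: 0.0496
grip_force: 15.0
```

Run:
```python
from h import *
plan(.379,-.292,.138)
for c in ("top","scene"):
  print(np.round(fit("rest_large_round",(.379,-.292),(c,)),4),np.round(fit("eyepiece_mid",(.6174,.2817),(c,),z=.12),4))
```

```text
t 23.95 shift [-4.284e+01 -4.491e+01  2.000e-02] n 11 per [-3.89 -4.08  0.  ] twist 0 psi 113.8 j7 -0.48 gap 0.0496 tcp [0.6165 0.2814 0.1372]
[ 0.3798 -0.2912  0.      0.0435  1.    ] [0.6174 0.2817 0.     0.     0.    ]
[ 0.3795 -0.2907  0.      0.0412  1.    ] [0.6193 0.2803 0.     0.0889 1.    ]
```

Call:
send_rows(
  targets="1 -3.9 -4.1 0 0;1 -3.9 -4.1 0 0;1 -3.9 -4.1 0 0;1 -3.9 -4.1 0 0;1 -3.9 -4.1 0 0;1 -3.9 -4.1 0 0;1 -3.9 -4.1 0 0;1 -3.9 -4.1 0 0;1 -3.9 -4.1 0 0;1 -3.9 -4 0 0",
)

```text
time: 25.6
eef_pos: [0.4001, -0.2417, 0.1388]
tool_rot: [[-0.405, 0.914, 0.001], [0.914, 0.405, -0.0], [-0.001, 0.0, -1.0]]
ft_force: [1.2, -0.2, -0.5]
finger_gap: 0.0493
grip_force: 15.0
```

Call:
send_rows(
  targets="1 -3.8 -4 0 0;1 0 0 0 0;1 0 0 0 0;1 0 0 0 0",
)

```text
time: 26.1
eef_pos: [0.3804, -0.2896, 0.1388]
tool_rot: [[-0.407, 0.914, 0.001], [0.914, 0.407, 0.0], [-0.0, 0.001, -1.0]]
ft_force: [-0.8, 0.1, -2.1]
finger_gap: 0.0495
grip_force: 15.0
```

Run:
```python
from h import *
plan(.3797,-.291,.021)
for c in ("top","scene"):
  print(np.round(fit("eyepiece_mid",(.3797,-.291),(c,),z=.118),4))
```

```text
t 26.1 shift [-0.09 -0.13 11.78] n 2 per [-0.05 -0.06  5.89] twist 0 psi 114.0 j7 0.43 gap 0.0495 tcp [ 0.3804 -0.2896  0.1388]
[ 0.3811 -0.2882  0.      0.705   1.    ]
[ 0.3794 -0.2901  0.      0.4206  1.    ]
```

Call:
send_rows(
  targets="1 -0.1 -0.1 5.5 0;1 0 0 4.5 0;1 0 0 0.8 0;1 0 0 0.5 0;1 0 0 0.3 0;1 0 0 0.15 0;1 0 0 0.05 0;1 0 0 0 0",
)

```text
time: 27.3
eef_pos: [0.3791, -0.2926, 0.021]
tool_rot: [[-0.404, 0.915, 0.0], [0.915, 0.404, -0.0], [-0.001, 0.0, -1.0]]
ft_force: [0.3, 0.2, -1.6]
finger_gap: 0.0493
grip_force: 15.0
```

Call:
send_rows(
  targets="1 0 0 0.1 0;1 0 0 0.1 0;1 0 0 0 0",
)

```text
time: 27.68
eef_pos: [0.3791, -0.2928, 0.0199]
tool_rot: [[-0.404, 0.915, 0.001], [0.915, 0.404, -0.002], [-0.002, 0.0, -1.0]]
ft_force: [-2.6, 0.8, 21.3]
finger_gap: 0.0494
grip_force: 15.0
```

Contact; release and lift.

Call:
send_rows(
  targets="0.4 0 0 0 0;0.2 0 0 0 0;0 0 0 0 0;0 0 0 0 0;0 0 0 0 0;0 0 0 -3 0;0 0 0 -6 0;0 0 0 -4 0;0 0 0 0 0;0 0 0 0 0",
)

```text
time: 28.92
eef_pos: [0.3785, -0.2925, 0.1482]
tool_rot: [[-0.404, 0.915, -0.0], [0.915, 0.404, -0.0], [-0.0, -0.0, -1.0]]
ft_force: [0.4, -0.7, 0.2]
finger_gap: 0.0927
grip_force: 0.0
```

Run:
```python
from h import *
plan(.5205,.4495,.15,25.8)
for c in ("top","scene"):
  print(np.round(fit("eyepiece_mid",(.3797,-.291),(c,),z=.002),4),np.round(fit("filter_cube_mid",(.52,.45),(c,)),4))
  print(np.round(fit("beam_splitter_mid",(.462,.14),(c,),z=.002),4))
```

```text
t 28.925 shift [62.14 42.96 -0.2 ] n 13 per [ 4.78  3.3  -0.02] twist -2.0 psi 113.8 j7 0.43 gap 0.0927 tcp [ 0.3785 -0.2925  0.1482]
[ 0.3812 -0.2926  0.      0.1415  1.    ] [5.210000e-01 4.487000e-01 1.164182e+02 6.750000e-02 1.000000e+00]
[4.628000e-01 1.412000e-01 1.731783e+02 1.015000e-01 1.000000e+00]
[ 0.3807 -0.2918  0.      0.0536  1.    ] [ 0.5221  0.4487 33.2595  0.1248  1.    ]
[4.595000e-01 1.444000e-01 1.706912e+02 7.090000e-02 1.000000e+00]
```

Call:
send_rows(
  targets="0 3.5 4.2 0 0;0 3.5 4.2 0 0;0 3.5 4.2 0 0;0 3.5 4.2 0 0;0 3.5 4.2 0 0;0 3.5 4.2 0 0;0 3.5 4.2 0 0;0 5.4 2 0 0;0 5.4 2 0 0;0 5.4 2 0 0",
)

```text
time: 30.78
eef_pos: [0.538, 0.2248, 0.1485]
tool_rot: [[-0.404, 0.915, 0.0], [0.915, 0.404, -0.0], [-0.0, -0.0, -1.0]]
ft_force: [0.7, -0.2, 0.1]
finger_gap: 0.0932
grip_force: 0.0
```

Call:
send_rows(
  targets="0 5.4 1.9 0 0;0 5.4 1.9 0 0;0 5.3 1.9 0 0;0 5.3 1.9 0 0;0 0 0 0 -2;0 0 0 0 0;0 0 0 0 0",
)

```text
time: 31.65
eef_pos: [0.5219, 0.4476, 0.1484]
tool_rot: [[-0.434, 0.901, 0.0], [0.901, 0.434, -0.001], [-0.001, -0.0, -1.0]]
ft_force: [-0.1, -0.6, 0.5]
finger_gap: 0.0926
grip_force: 0.0
```

Run:
```python
from h import *
print(np.round(fit("filter_cube_mid",(.52,.45)),4))
print(np.round(fit("filter_cube_mid",(.52,.45),("scene",)),4))
plan(.521,.4488,.019,26)
C=read_camera("scene");cv2.imwrite("pics/d.png",cv2.resize(C["image"][40:160,320:480,::-1],(800,600)))
```

```text
[  0.5213   0.4498 118.7428   0.1769   2.    ]
[0.52 0.45 0.   0.   0.  ]
t 31.95 shift [ 1.000e-02 -5.000e-02  1.297e+01] n 3 per [ 0.   -0.02  4.32] twist -0.2 psi 115.8 j7 -0.75 gap 0.093 tcp [0.5215 0.4489 0.1487]
```

View pics/d.png

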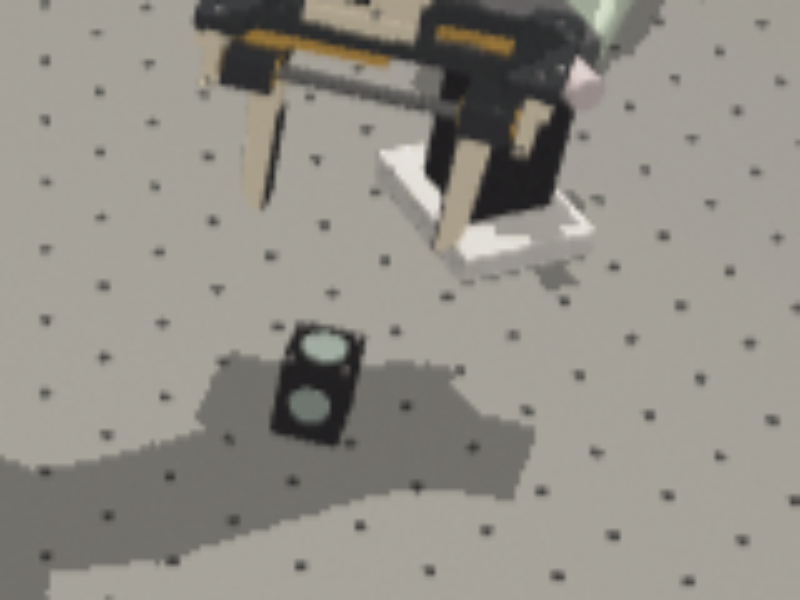

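The cube (crop px 320,385) sits between the finger lines. The stand behind it is clear of the gripper, so I'll go down.

Call:
send_rows(
  targets="0 0 0 5 0;0 0 0 5 0;0 0 0 2.9 0;0 0 0 0 0;1 0 0 0 0;1 0 0 0 0;1 0 0 0 0;1 0 0 0 0;1 0 0 0 0;1 0 0 0 0",
)

```text
time: 33.25
eef_pos: [0.521, 0.4495, 0.0197]
tool_rot: [[-0.436, 0.9, -0.0], [0.9, 0.436, -0.0], [-0.0, -0.0, -1.0]]
ft_force: [-0.6, -0.2, 1.3]
finger_gap: 0.0401
grip_force: 14.9
```

Call:
send_rows(
  targets="1 0 0 0 0;1 0 0 0 0;1 0 0 -3 0;1 0 0 -6 0;1 0 0 -3 0;1 0 0 0 0;1 0 0 0 0",
)

```text
time: 34.12
eef_pos: [0.5208, 0.4486, 0.1382]
tool_rot: [[-0.436, 0.9, -0.001], [0.9, 0.436, -0.002], [-0.001, -0.002, -1.0]]
ft_force: [0.8, 0.6, -2.1]
finger_gap: 0.0402
grip_force: 14.9
```

Run:
```python
from h import *
plan(.618,-.257,.138,32.9)
for c in ("top","scene"):
  print(np.round(fit("rest_square",(.618,-.257),(c,)),4),np.round(fit("filter_cube_mid",(.521,.449),(c,),z=.12),4))
```

```text
t 34.125 shift [-67.74 -22.01   0.11] n 12 per [-5.65 -1.83  0.01] twist -7.1 psi 115.8 j7 -0.76 gap 0.0402 tcp [0.5208 0.4486 0.1382]
[ 6.189000e-01 -2.569000e-01  1.239089e+02  4.640000e-02  1.000000e+00] [  0.5264   0.4411 165.7883   0.499    1.    ]
[ 0.6187 -0.2566 33.3732  0.038   1.    ] [ 0.522   0.4493 32.7297  0.0936  1.    ]
```

Call:
send_rows(
  targets="1 -5.6 -1.8 0 0;1 -5.6 -1.8 0 0;1 -5.6 -1.8 0 0;1 -5.6 -1.8 0 0;1 -5.6 -1.8 0 0;1 -5.6 -1.8 0 0;1 -5.6 -1.8 0 0;1 -5.6 -1.8 0 0;1 -5.6 -1.8 0 0;1 -5.6 -1.8 0 0",
)

```text
time: 35.78
eef_pos: [0.6036, -0.1348, 0.1397]
tool_rot: [[-0.436, 0.9, 0.0], [0.9, 0.436, 0.0], [-0.0, 0.0, -1.0]]
ft_force: [-0.0, -0.1, -1.6]
finger_gap: 0.0405
grip_force: 14.9
```

Call:
send_rows(
  targets="1 -5.8 -2 0 0;1 -5.9 -2 0 0;1 0 0 0 -7.5;1 0 0 0 0;1 0 0 0 0;1 0 0 0 0",
)

```text
time: 36.52
eef_pos: [0.6187, -0.2544, 0.1398]
tool_rot: [[-0.55, 0.835, 0.0], [0.835, 0.55, 0.0], [-0.0, 0.0, -1.0]]
ft_force: [0.5, 0.0, -2.1]
finger_gap: 0.04
grip_force: 14.9
```

Run:
```python
from h import *
plan(.6187,-.257,.022,33.4)
for c in ("top","scene"):
  print(np.round(fit("filter_cube_mid",(.6187,-.257),(c,),z=.119),4))
```

```text
t 36.525 shift [-0.22 -0.14 11.78] n 2 per [-0.11 -0.07  5.89] twist -0.0 psi 123.4 j7 0.4 gap 0.04 tcp [ 0.6187 -0.2544  0.1398]
[ 0.6139 -0.245  40.8846  0.4407  1.    ]
[ 0.622  -0.2617 63.1617  0.243   1.    ]
```

Call:
send_rows(
  targets="1 -0.2 -0.1 5.5 0;1 0 0 4.5 0;1 0 0 0.8 0;1 0 0 0.5 0;1 0 0 0.3 0;1 0 0 0.1 0;1 0 0 0 0;1 0 0 0 0",
)

```text
time: 37.72
eef_pos: [0.6193, -0.2581, 0.0236]
tool_rot: [[-0.55, 0.835, 0.001], [0.835, 0.55, -0.001], [-0.001, 0.001, -1.0]]
ft_force: [-0.5, -0.8, 5.7]
finger_gap: 0.0404
grip_force: 14.9
```

Call:
send_rows(
  targets="1 0 0 0.1 0;1 0 0 0 0;1 0 0 0 0",
)

```text
time: 38.1
eef_pos: [0.6193, -0.2582, 0.0236]
tool_rot: [[-0.55, 0.835, 0.002], [0.835, 0.55, -0.001], [-0.002, 0.001, -1.0]]
ft_force: [-2.9, -0.0, 15.1]
finger_gap: 0.0399
grip_force: 14.9
```

Run:
```python
from h import *
plan(.6187,-.257,.022,33.4)
C=read_camera("scene");cv2.imwrite("pics/e.png",cv2.resize(C["image"][200:320,130:290,::-1],(800,600)))
```

```text
t 38.1 shift [0.13 0.01 0.16] n 1 per [0.13 0.01 0.16] twist -0.0 psi 123.4 j7 0.3 gap 0.0399 tcp [ 0.6193 -0.2582  0.0236]
```

View pics/e.png

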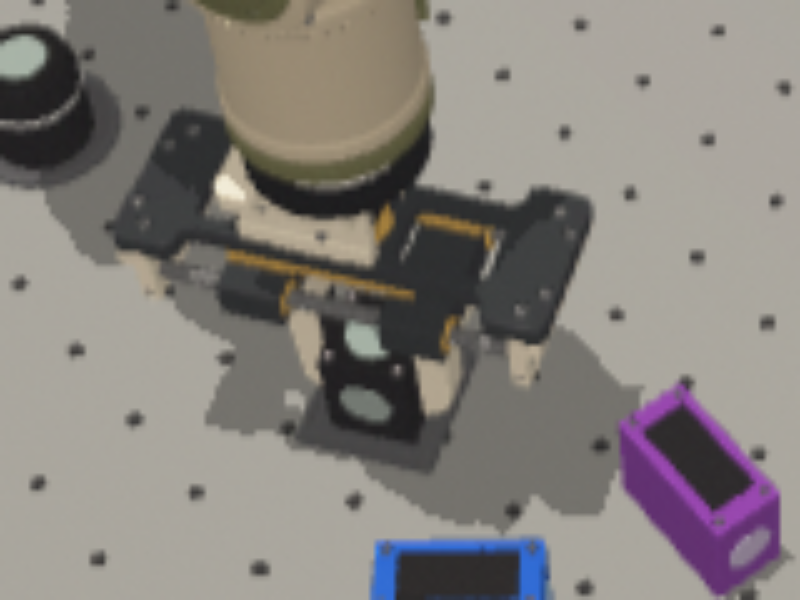

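The cube stands in the square tray (crop px 375,385) with the rim showing around it and is lined up. I'll release it and retreat.

Call:
send_rows(
  targets="0.5 0 0 0 0;0.3 0 0 0 0;0 0 0 0 0;0 0 0 0 0;0 0 0 0 0;0 0 0 -3 0;0 0 0 -6 0;0 0 0 -6 0;0 0 0 -6 0;0 0 0 0 0",
)

```text
time: 39.4
eef_pos: [0.621, -0.2579, 0.2369]
tool_rot: [[-0.55, 0.835, 0.008], [0.835, 0.55, -0.003], [-0.007, 0.005, -1.0]]
ft_force: [0.6, -0.2, -0.3]
finger_gap: 0.0931
grip_force: 0.0
```

Call:
send_rows(
  targets="0 -5 -2 -2 0;0 -5 -2 -2 0;0 0 0 0 0;0 0 0 0 0",
)

```text
time: 39.9
eef_pos: [0.6397, -0.3626, 0.2702]
tool_rot: [[-0.55, 0.835, -0.001], [0.835, 0.55, 0.001], [0.002, -0.0, -1.0]]
ft_force: [-0.3, 0.4, -0.9]
finger_gap: 0.0928
grip_force: 0.0
```

Run:
```python
from h import *
P={"objective_mid":(.5235,-.45),"eyepiece_mid":(.3797,-.291),"filter_cube_mid":(.6187,-.257),"beam_splitter_mid":(.462,.14)}
for n,r in zip(N[:4],N[4:8]):
  print(n,np.round(fit(n,P[n],z=.002),4),np.round(fit(r,P[n]),4))
print(np.round(fit(N[8],(.6747,.0797)),4)); print(read_state()["eef_pos"])
C=read_camera("scene");cv2.imwrite("pics/f.png",C["image"][...,::-1])
cv2.imwrite("pics/g.png",read_camera("top")["image"][...,::-1])
```

```text
objective_mid [ 0.5252 -0.4519  0.      0.2218  2.    ] [ 0.5235 -0.4499  0.      1.0731  2.    ]
eyepiece_mid [ 0.3802 -0.2928  0.      0.4423  2.    ] [ 0.38   -0.2911  0.      1.4748  2.    ]
filter_cube_mid [ 0.6198 -0.2575 38.1582  0.1952  2.    ] [ 0.618  -0.2549 34.7651  0.5266  1.    ]
beam_splitter_mid [4.616000e-01 1.424000e-01 1.719798e+02 1.398000e-01 2.000000e+00] [4.622000e-01 1.396000e-01 1.753189e+02 1.364200e+00 2.000000e+00]
[0.6739 0.0801 0.     0.1146 2.    ]
[ 0.64022062 -0.36338239  0.27160238]
```

View pics/f.png

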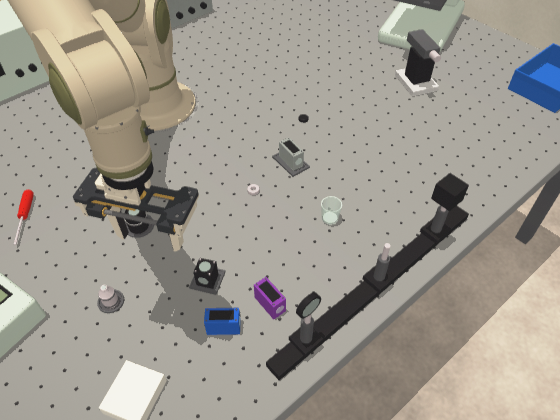

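View pics/g.png

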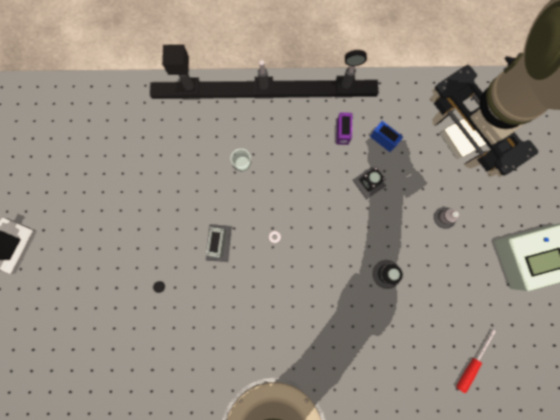

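All four parts stand in their trays: top px objective (448,217), eyepiece (389,274), cube (371,182) and housing (217,243). The jar is where it was at (241,160), and the gripper is clear of everything.

```bash
python3 -c "from workcell import *; print(sign_off())"
```

```text
the job is handed in; nothing more can be done
None
```

All four parts stand upright in their own trays, each within about 3 mm of centre by the final camera check; the jar has not moved and the job is handed in, with no verdict reported back.

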